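# Shut and pin the provisions box

## Robot

A 6-joint arm with a two-finger parallel gripper is mounted at the origin on the work surface. World frame = base frame: x ahead of the robot, y to its left, z up, the work surface at z = 0. Lengths are in m, angles in rad, forces in N, time in s.
With the tool pointing down it reaches from about 0.225 to 0.875 m from the base axis. Payload 3.4 kg.
Tool frame: the origin (TCP) lies at the very end of the fingers, on their centre line; the grasp point (between the pads) lies 19 mm behind it; z points along the fingers, y is the line along which they close (so a half turn about z gives the same grasp; the last joint's range is limited). The gripper opens to 85 mm and grips with 20 to 120 N. Pads are 22 mm wide; open, the fingers measure 114 mm over their backs; the gripper's body (76 mm by 85 mm) begins 54 mm behind the grasp point. The pads swing forward as they close: fully open they stand 13 mm farther back than shut.
Start: joints at [1.14, 0.276, 1.505, -0, 1.361, -0.121], TCP at [0.175, 0.548, 0.231] pointing down, gripper open.
Joint ranges: [-2.89, 2.89], [-0.75, 2.08], [0.22, 2.7], [-1.18, 4.32], [0.11, 2.71], [-2.7, 2.7]. Speed limits (rad/s): [2.57, 2.57, 3.14, 3.14, 3.14, 3.14].

## Interface

Orientations are given as a unit quaternion [w, x, y, z].
In Python, from rig import readout, vision, manip gives the robot as it stands.
- The arm moves only by the shell command python3 -m handwheel 'ROWS' [FORCE]. ROWS is JSON, a list of rows, each a list of 3 entries, a list of its own where there are three numbers: the shift along the tool's x, y, z in mm, then the turn, a rotation vector about the tool's x, y, z in units of 6 degrees (1.0 is 6 degrees), then the closure, from -1 (fully open) to 1 (shut), so that 0 is half open. A call has 1 to 20 rows; each row shifts and turns the commanded pose from where the row before left it, along the tool's axes as they then stand; what a row does not reach is not made up. A row lasts 1/8 s, in which the tool goes at most 62.5 mm and 10.7 degrees, less where a joint would pass 70% of its speed; a pose out of reach is approached as far as the arm can. A call is refused whole if a number of a shift passes 62.5 or a number of a turn 1, either way. A call with a gripper value outside its range is refused whole. The fingers move at their own pace and stop on an object; FORCE is the grip in N (left out, the last holds). Time passes only in rows, so rows that do not move let the fingers close. It gives the time, the measured TCP pose, the force, the opening and the grip force at its end, in the units of the state.
- readout.get_state(): the state, without advancing time (a new reading comes with each control period).
- vision.get_image(name): name is "side" or "top" or "wrist"; returns the picture (400x640x3 uint8, blue, green, red); there is no depth.
- vision.camera_params(name): a dict with "intrinsics" (3x3 intrinsics, pixels), "dist" ([k1, k2, p1, p2, k3] as OpenCV has them; the pictures are not rectified), "rvec" (rotation vector, rad) and "tvec" (3), from world to camera coordinates, as OpenCV has them; the wrist camera has in their place "hand_eye" (4x4, takes a point from camera to tool coordinates, whose origin is the TCP and whose axes are the flange's). Camera axes: x right, y down, z forward; pixel columns grow to the right and rows downward; lengths in m; the calibration is good to about 2 mm. A picture is of the moment at which its call begins: read the wrist's pose just before it. camera_params takes no time and is no camera call.
- manip.sign_off(): hands the job in; it is judged then, once.
The state is a dict: "clock": time; "qpos": joint angles; "qd": joint speeds; "effort": joint torques, N m; "position": TCP position; "ee_rot": TCP orientation; "contact_force": force on the tool from outside, world axes, zero at the start; "moment": the same for the moment, N m; "width": finger opening in m; "gripper_force": force on a finger pad.
Only numpy, scipy, OpenCV 4.12 (cv2) and the standard library are available. Lean on these libraries where they do the work, as an engineer would, in place of code of your own. Each camera call takes 0.05 s, during which the arm holds its last target. There are 200 camera calls.

## Task

Shut the metal provisions box: hook the tab of its loose lid under the keeper bar on the rim and swing the lid down flat. Then take the locking pin from its wooden rest and push it down through the lid's tongue and both plates of the catch until its collar rests on the tongue. Let go, and leave the mug, jar and tin where they are.

Things in the scene. Friction and masses are not known exactly. Their poses are not given: they have to be found in the camera images.
- food_box: Fixed open bare-metal box, 156 (x) x 146 (y) x 75 mm high, walls 4 mm, turned about the vertical. Origin: centre of its underside, on the counter. Its -x side (towards the robot) carries the keeper, its +x side (away from the robot) the catch. The food tins inside stand no higher than 45 mm.
- keeper (a point): Centre of the underside of the keeper: a dark steel bar 74 (y) x 12 (x) x 6 mm on two posts 66 mm apart inside. In the box's frame x -98, y 0, z 84 mm: its underside is 9 mm above the rim, with a 14 mm wide opening between the box's outer wall face (x -78) and the bar's inner edge (x -92). The space below the bar is open.
- catch_hole (a point): Centre of the hole in the top face of the catch, in the box's frame at x 97, y 0, z 75 mm (level with the rim). The catch is two dark steel plates 38 x 44 x 5 mm, one above the other, with 14 mm through holes on one vertical axis; the lower plate's underside is 35 mm below the upper one's top face.
- lid: Loose metal lid, 0.3 to 0.55 kg, balanced about its handle. Plate 160 (x) x 150 (y) x 5 mm; origin: centre of the plate's underside, z up. Tab at -x, tongue at +x, both level with the plate. It stands at first on four tapered rubber feet, 14 mm high, 24 mm across at the top, 10 mm at the bottom, at x +-59, y +-55 mm. Shut, it lies on the rim, parallel to the box, its origin 75 mm above the box's.
- lid_grip (a point): Centre of the lid's wooden handle bar, 32 mm above the lid's origin: the bar is 14 mm wide (x), 90 mm long (y), 18 mm high, and stands 18 mm clear of the plate on two posts near its ends. Axes as the lid's.
- lid_tab (a point): Middle of the tip of the lid's tab (60 mm wide, 5 mm thick): x -103, y 0, z 2.5 mm in the lid's frame. The feet drop inside the box's walls with about 3 mm of play in x and 2 mm in y, so the lid cannot be slid on level: the tab goes under the keeper bar with the lid tilted tab-down by some 20 degrees. Shut, the tab has 4 mm of room below the bar.
- lid_hole (a point): Centre of the 17 mm through hole in the lid's tongue (44 mm wide, reaching to x 117 mm), on its upper face: x 97, y 0, z 5 mm in the lid's frame. Shut, it lies over the catch hole.
- pin_rest: Fixed wooden block 55 x 55 x 60 mm high with a 12 mm vertical through hole, in which the pin stands at first. Origin: centre of its underside.
- pin: The locking pin, upright, about 60 g. Origin: centre of the underside of its collar; z up along its axis. Below it a steel shank 10 mm in diameter and 55 mm long, its last 8 mm tapering to 4 mm; above it a steel collar 26 mm across and 4 mm thick, then a round dark wood grip 18 mm in diameter and 42 mm high. At first its collar lies on the top of the wooden rest.
- pin_grip (a point): Point on the pin's axis in the middle of its grip, 30 mm above the underside of the collar (the top is 46 mm above it).
- pin_collar (a point): Centre of the underside of the pin's collar (the same point as the pin's origin).
- pin_tip (a point): Tip of the pin, 55 mm below the underside of the collar.
- mug: Bystander: loose blue enamelled mug, 76 mm across, 80 mm high, origin at its foot.
- jar: Bystander: loose amber glass jar with a metal cap, 72 mm across, 100 mm high, origin at its foot.
- tin: Bystander: loose food tin, 74 mm across, 110 mm high, origin at its foot.
Mind the look-alikes: they are no part of the job. Leave any blue or red look-alike of the lid alone.

How it is judged:
By the outcome, as a careful person would: the job done as asked, in the order asked, and still so for the second after the job is handed in, with the robot touching nothing.
It also fails if it takes over 58 s, if anything falls off the work surface, if the arm or the gripper's body presses on something with over 40 N, if the wrist force passes 120 N, or if a joint passes its speed limit or range.

## Working session

There is one attempt and no reset: what is moved stays moved. The work goes in short steps, Python scripts to look and compute and a shell command to move; the robot and the scene stay as the last step left them, time stands still between calls to the robot, and variables do not carry over. Pictures are saved under pics/ and viewed, at most 10 in all, crops included, and the job is handed in when it is done.

```bash
mkdir -p pics; ls; python3 - <<'E'
from rig import readout, vision
import cv2, numpy as np
s=readout.get_state(); print(s)
for n in ["side","top","wrist"]:
    im=vision.get_image(n); cv2.imwrite(f"pics/{n}0.png",im)
    print(n,vision.camera_params(n))
E
```

```text
pics
{'clock': 0.0, 'qpos': array([ 1.14001868e+00,  2.76612750e-01,  1.50618745e+00,  3.62220142e-05,
        1.36067922e+00, -1.21010044e-01]), 'qd': array([-0.00012222,  0.00030647, -0.00250368, -0.00017014, -0.00075551,
        0.00026508]), 'effort': array([-2.43928853e-04, -4.16773152e+01, -2.45808667e+01,  2.22140829e-04,
        1.06231787e-02,  6.18913901e-06]), 'position': array([0.17505019, 0.54713371, 0.23040794]), 'ee_rot': array([-2.74024013e-04,  1.54268975e-01,  9.88028437e-01, -9.02883574e-04]), 'contact_force': array([-0.1083741 , -0.22884327, -0.39125175]), 'moment': array([-0.04868052, -0.00635056,  0.00631401]), 'gripper_force': 0.0, 'width': 0.08565184449172286}
side {'intrinsics': array([[421.08334292,   0.        , 321.11227723],
       [  0.        , 421.08334292, 200.99808838],
       [  0.        ,   0.        ,   1.        ]]), 'dist': array([0.01983818, 0.        , 0.        , 0.        , 0.        ]), 'rvec': array([ 2.10771523, -0.4222782 ,  0.25167538]), 'tvec': array([-0.47844059,  0.19069757,  1.05901631])}
top {'intrinsics': array([[366.19175267,   
[... 228 characters left out ...]
 2.15009349, -2.14614178,  0.15308497]), 'tvec': array([0.01034936, 0.5164735 , 1.08793905])}
wrist {'intrinsics': array([[301.84309571,   0.        , 313.83526762],
       [  0.        , 301.84309571, 199.86582548],
       [  0.        ,   0.        ,   1.        ]]), 'dist': array([0.00425538, 0.        , 0.        , 0.        , 0.        ]), 'hand_eye': array([[-5.51253043e-04, -9.56487817e-01, -2.91771746e-01,
         7.41603043e-02],
       [ 9.99999665e-01, -3.50725115e-04, -7.39580035e-04,
        -1.28099774e-03],
       [ 6.05067614e-04, -2.91772056e-01,  9.56487690e-01,
        -1.41128386e-01],
       [ 0.00000000e+00,  0.00000000e+00,  0.00000000e+00,
         1.00000000e+00]])}
```

View pics/top0.png

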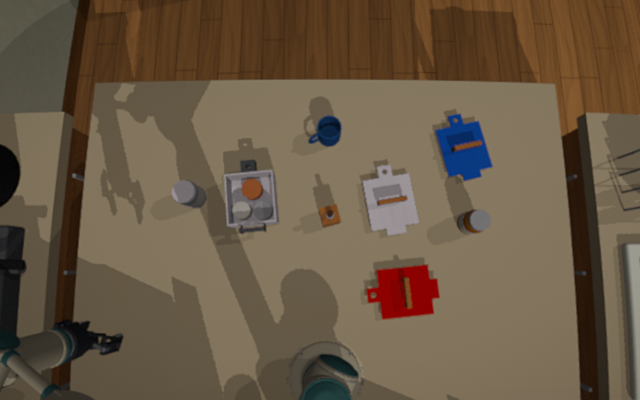

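View pics/side0.png

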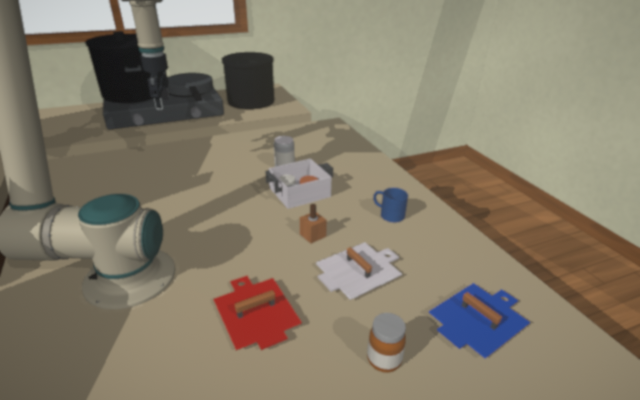

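The top view shows the box near px (250,199) (keeper at 253,227; catch at 248,167), the grey lid at (390,200) with its tongue at (385,172) and tab at (397,228), and the pin rest at (329,215). The red and blue lids are the look-alikes.

```bash
cat > h.py <<'E'
import cv2, numpy as np
from scipy.spatial.transform import Rotation as R
from rig import readout, vision
def Rq(q): return R.from_quat([q[1],q[2],q[3],q[0]])
def cam(n,s=None):
    p=vision.camera_params(n)
    if n=="wrist":
        s=s or readout.get_state()
        T=np.eye(4);T[:3,:3]=Rq(s["ee_rot"]).as_matrix();T[:3,3]=s["position"]
        W=T@p["hand_eye"]; return p["intrinsics"],p["dist"],W[:3,:3],W[:3,3]
    Rm=cv2.Rodrigues(p["rvec"])[0]
    return p["intrinsics"],p["dist"],Rm.T,-Rm.T@p["tvec"]
def ray(c,uv,z):
    K,d,Rm,o=c
    u=cv2.undistortPoints(np.array(uv,float).reshape(-1,1,2),K,d)[:,0]
    v=np.c_[u,np.ones(len(u))]@Rm.T
    z=np.broadcast_to(z,len(u))
    return o+v*((z-o[2])/v[:,2])[:,None]
def proj(c,P):
    K,d,Rm,o=c
    return cv2.projectPoints(np.array(P,float).reshape(-1,1,3),cv2.Rodrigues(Rm.T)[0],-Rm.T@o,K,d)[0][:,0]
E
python3 - <<'E'
from h import *
im=cv2.imread("pics/top0.png")
cv2.imwrite("pics/topc.png",cv2.resize(im[145:255,220:425],None,fx=3.9,fy=3.9,interpolation=cv2.INTER_CUBIC))
c=cam("top")
hsv=cv2.cvtColor(im,cv2.COLOR_BGR2HSV)
m=((hsv[...,1]<60)&(hsv[...,2]>110)).astype(np.uint8)
for x0,x1,y0,y1 in [(355,425,155,240)]:
    mm=np.zeros_like(m);mm[y0:y1,x0:x1]=m[y0:y1,x0:x1]
    cs,_=cv2.findContours(mm,0,1)
    k=max(cs,key=cv2.contourArea); print(cv2.contourArea(k),cv2.minAreaRect(k))
    print(ray(c,[(385,172),(397,228),(391,200)],0.019), ray(c,[(392,200)],0.055))
print(ray(c,[(248,167),(253,227)],0.08),ray(c,[(329,215)],0.06))
print(ray(c,[(327,131)],.08),ray(c,[(187,193)],.11),ray(c,[(478,219)],.1))
E
```

```text
2746.5 ((390.30548095703125, 199.3816680908203), (71.27793884277344, 49.474761962890625), 80.13418579101562)
[[ 0.62882338 -0.19158901  0.019     ]
 [ 0.45097639 -0.22485778  0.019     ]
 [ 0.53893971 -0.20830517  0.019     ]] [[ 0.53317317 -0.20435396  0.055     ]]
[[0.62887751 0.23100204 0.08      ]
 [0.44813764 0.21069003 0.08      ]] [[ 0.48644502 -0.01282445  0.06      ]]
[[ 0.74190985 -0.00668253  0.08      ]] [[0.54398666 0.40140334 0.11      ]] [[ 0.4704188  -0.44756369  0.1       ]]
```

View pics/topc.png

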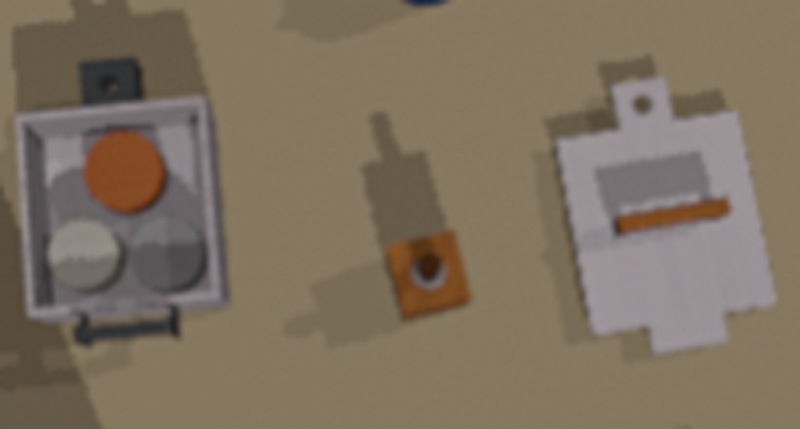

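The crop shows the lid hole at (642,104) and tab tip at (690,348), with plate corners at (556,140), (738,112), (776,302) and (592,334). The catch hole is at (109,84), the bar ends at (80,328) and (178,322), and the pin top at (430,262).

```bash
cat >> h.py <<'E'
def toolR(xdir):   # pointing down, tool x along horizontal xdir
    x=np.array([xdir[0],xdir[1],0.]);x/=np.linalg.norm(x);z=np.array([0,0,-1.])
    return R.from_matrix(np.c_[x,np.cross(z,x),z])
def go(p,Rt):
    s=readout.get_state();R0=Rq(s["ee_rot"])
    d=np.array(p)-s["position"]
    print("shift tool mm",(R0.inv().apply(d)*1e3).round(1),"turn(6deg)",((R0.inv()*Rt).as_rotvec(degrees=True)/6).round(2),"shift after turn",(Rt.inv().apply(d)*1e3).round(1))
E
python3 - <<'E'
from h import *
c=cam("top")
f=lambda a:[(219.5+(u+.5)/3.9,144.5+(v+.5)/3.9) for u,v in a]
L=ray(c,f([(642,104),(690,348),(556,140),(738,112),(776,302),(592,334)]),.019)[:,:2]
print(L.round(4),"lid centre",L[2:].mean(0),"yaw by corners",np.degrees(np.arctan2(*((L[2]+L[3]-L[4]-L[5])[::-1]))),"hole-tab",np.degrees(np.arctan2(*(L[0]-L[1])[::-1])),np.linalg.norm(L[0]-L[1]))
B=ray(c,f([(109,84),(80,328),(178,322)]),[.075,.09,.09])[:,:2]
K=B[1:].mean(0);print("catch",B[0],"keeper",K,"yaw",np.degrees(np.arctan2(*(B[0]-K)[::-1])),np.linalg.norm(B[0]-K))
print("pin",ray(c,f([(430,262)]),.1))
e=(L[0]-L[1])/np.linalg.norm(L[0]-L[1]); ctr=L[2:].mean(0)
for sg in (1,-1):
    Rt=toolR(sg*np.array([-e[1],e[0]])); go([ctr[0],ctr[1],.17],Rt)
E
```

```text
[[ 0.6311 -0.1892]
 [ 0.4328 -0.223 ]
 [ 0.601  -0.1187]
 [ 0.6248 -0.2677]
 [ 0.4695 -0.2932]
 [ 0.4439 -0.1451]] lid centre [ 0.53479588 -0.20613918] yaw by corners 9.437346964505645 hole-tab 9.659871806508956 0.201169944542498
catch [0.63273557 0.23339856] keeper [0.44447946 0.20965648] yaw 7.187956386882684 0.1897473224169051
pin [[ 0.49100822 -0.01449178  0.1       ]]
shift tool mm [-572.2 -607.8   61.4] turn(6deg) [-1.000e-02  1.000e-02  1.043e+01] shift after turn [-803.1  228.1   60.6]
shift tool mm [-572.2 -607.8   61.4] turn(6deg) [-1.000e-02 -1.000e-02 -1.957e+01] shift after turn [ 803.1 -228.1   60.6]
```

```bash
python3 -m handwheel '[[[-38,-40.5,4],[0,0,0],-1],[[-38,-40.5,4],[0,0,0],-1],[[-38,-40.5,4],[0,0,0],-1],[[-38,-40.5,4],[0,0,0],-1],[[-38,-40.5,4],[0,0,0],-1],[[-38,-40.5,4],[0,0,0],-1],[[-38,-40.5,4],[0,0,0],-1],[[-38,-40.5,4],[0,0,0],-1],[[-38,-40.5,4],[0,0,0],-1],[[-38,-40.5,4],[0,0,0],-1],[[-38,-40.5,4],[0,0,0],-1],[[-38,-40.5,4],[0,0,0],-1],[[-38,-40.5,4],[0,0,0],-1],[[-38,-40.5,4],[0,0,0],-1],[[-38,-40.5,4],[0,0,0],-1]]' && python3 -m handwheel '[[[0,0,0],[0,0,1],-0.5],[[0,0,0],[0,0,1],-0.5],[[0,0,0],[0,0,1],-0.5],[[0,0,0],[0,0,1],-0.5],[[0,0,0],[0,0,1],-0.5],[[0,0,0],[0,0,1],-0.5],[[0,0,0],[0,0,1],-0.5],[[0,0,0],[0,0,1],-0.5],[[0,0,0],[0,0,1],-0.5],[[0,0,0],[0,0,1],-0.5],[[0,0,0],[0,0,0.43],-0.5],[[0,0,0],[0,0,0],-0.5]]'
python3 - <<'E'
from h import *
s=readout.get_state();im=vision.get_image("wrist");cv2.imwrite("pics/w1.png",im)
print(s["position"],s["qpos"]);np.save("w1.npy",np.r_[s["position"],s["ee_rot"]])
c=cam("wrist",s);print(proj(c,[.535,-.206,.055]))
E
```

```text
clock: 2.02
position: [0.5334, -0.2064, 0.1708]
ee_rot: [-0.0, 0.155, 0.988, 0.0]
contact_force: [1.2, 0.9, -0.3]
width: 0.0851
gripper_force: 0.0
clock: 3.52
position: [0.5328, -0.2046, 0.171]
ee_rot: [-0.0, 0.645, 0.764, -0.0]
contact_force: [-0.2, -0.0, 1.2]
width: 0.0638
gripper_force: 0.0
[ 0.5327755  -0.20461487  0.17097555] [-4.88640608e-01  3.09581280e-01  1.61110031e+00  8.61904052e-05
  1.22159394e+00 -6.57973087e-01]
[[316.66023438 195.94791975]]
```

View pics/w1.png

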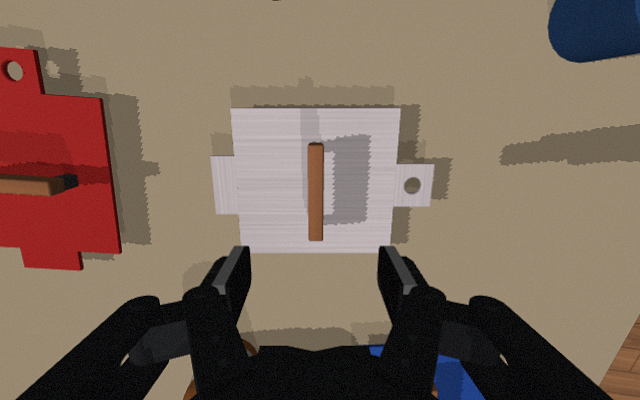

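The lid is square under the gripper. Its bar runs from px (315.5,143) to (316,241), the hole is at (412,185), and the tab tip runs from (211,156) to (218,214).

```bash
python3 - <<'E'
from h import *
a=np.load("w1.npy");c=cam("wrist",dict(position=a[:3],ee_rot=a[3:]))
b=ray(c,[(315.5,143),(316,241)],.055);h=b.mean(0)
im=cv2.imread("pics/w1.png");hsv=cv2.cvtColor(im,cv2.COLOR_BGR2HSV)
m=((hsv[...,1]>100)&(hsv[...,0]<20)).astype(np.uint8);m[:,:290]=0;m[:,345:]=0;m[:130]=0;m[250:]=0
k=max(cv2.findContours(m,0,1)[0],key=cv2.contourArea);r=cv2.minAreaRect(k);print(r)
print("bar",h,np.linalg.norm(b[0]-b[1]),"barmask",ray(c,[r[0]],.055))
e=b[0]-b[1];print("yaw by bar",np.degrees(np.arctan2(-e[0],e[1])))
p=ray(c,[(412,185),(214.5,185)],.019);q=p[0]-p[1];print(p,"yaw",np.degrees(np.arctan2(q[1],q[0])))
y=np.radians(9.6)
go([h[0],h[1],.027],toolR([-np.sin(y),np.cos(y)]))
E
```

```text
((315.5, 191.5), (97.0, 15.0), 90.0)
bar [ 0.53397373 -0.20473635  0.055     ] 0.09003647196712981 barmask [[ 0.53329174 -0.20214123  0.055     ]]
yaw by bar 10.056714090568136
[[ 0.6290718  -0.18901754  0.019     ]
 [ 0.43440383 -0.22222858  0.019     ]] yaw 9.681650079249122
shift tool mm [ -0.4   1.2 144. ] turn(6deg) [-0.   -0.    0.02] shift after turn [ -0.3   1.1 144. ]
```

```bash
python3 -m handwheel '[[[0,1,40],[0,0,0],-0.5],[[0,0,40],[0,0,0],-0.5],[[0,0,36],[0,0,0],-0.5],[[0,0,20],[0,0,0],-0.5],[[0,0,8],[0,0,0],-0.5],[[0,0,0],[0,0,0],1],[[0,0,0],[0,0,0],1],[[0,0,0],[0,0,0],1],[[0,0,0],[0,0,0],1],[[0,0,0],[0,0,0],1],[[0,0,0],[0,0,0],1]]' 90
```

```text
clock: 4.95
position: [0.5346, -0.2049, 0.0286]
ee_rot: [0.001, 0.645, 0.764, 0.0]
contact_force: [-0.5, 0.2, 6.0]
width: 0.0124
gripper_force: 88.7
```

```bash
python3 -m handwheel '[[[0,0,-10],[0,0,0],1],[[0,0,-35],[0,0,0],1],[[0,0,-45],[0,0,0],1],[[0,0,-45],[0,0,0],1],[[0,0,-45],[0,0,0],1],[[0,0,-45],[0,0,0],1],[[0,0,-45],[0,0,0],1],[[42,7,0],[0,0,0],1],[[42,7,0],[0,0,0],1],[[42,7,0],[0,0,0],1],[[42,7,0],[0,0,0],1],[[42,7,0],[0,0,0],1],[[0,0,0],[0,1,0],1],[[0,0,0],[0,1,0],1],[[0,0,0],[0,1,0],1],[[0,0,0],[0,0,0],1],[[0,0,0],[0,0,0],1]]'
python3 - <<'E'
from h import *
s=readout.get_state();im=vision.get_image("wrist");cv2.imwrite("pics/w2.png",im)
print(s["position"],s["qpos"],s["contact_force"]);np.save("w2.npy",np.r_[s["position"],s["ee_rot"]])
c=cam("wrist",s);print(proj(c,[[.6327,.2334,.075],[.4445,.2097,.09]]))
E
```

```text
clock: 7.08
position: [0.5329, 0.0084, 0.2972]
ee_rot: [-0.119, 0.637, 0.755, 0.1]
contact_force: [0.0, 0.1, -4.2]
width: 0.0122
gripper_force: 88.4
[0.53285542 0.00842779 0.29720711] [-0.30713614  0.23215794  1.44709376  0.27734925  1.60854923 -0.48563927] [ 0.01250025  0.1128535  -4.23475571]
[[421.98311855  62.85309767]
 [270.3998026   50.53070791]]
```

View pics/w2.png

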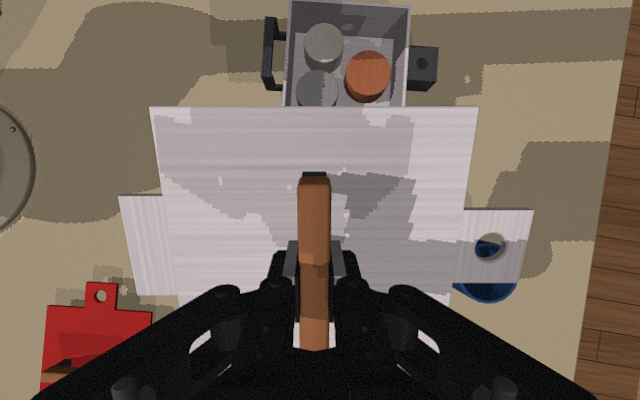

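Over the lid, the box shows the keeper bar at px (270,17–90) and the catch hole at (422,63). The lid hole is at (490,247), with plate corners at (150,108) and (477,107).

```bash
python3 - <<'E'
from h import *
im=cv2.imread("pics/w2.png");cv2.imwrite("pics/w2c.png",cv2.resize(im[0:110,250:450],None,fx=4,fy=4,interpolation=cv2.INTER_CUBIC))
a=np.load("w2.npy");K,d,Rm,o=cam("wrist",dict(position=a[:3],ee_rot=a[3:]))
H=vision.camera_params("wrist")["hand_eye"];c=(K,d,H[:3,:3],H[:3,3])
print(ray(c,[(490,247),(150,108),(477,107),(120,196)],.0096).round(4))
E
```

```text
[[-0.0006  0.0963  0.0096]
 [ 0.0726 -0.0788  0.0096]
 [ 0.0729  0.0776  0.0096]
 [ 0.0287 -0.1014  0.0096]]
```

View pics/w2c.png

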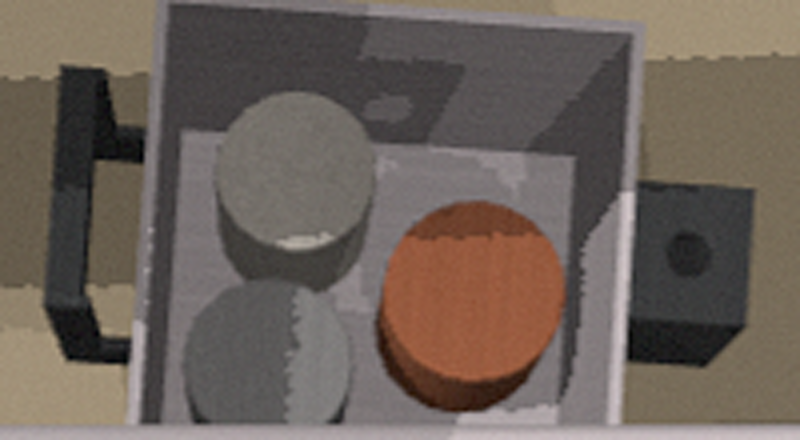

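The crop puts the keeper bar's top-face corners at (62,66), (105,70), (46,298) and (87,308), and the catch hole at (689,254). The rim's outer edges run (165,0)–(130,425) and (645,22)–(612,425).

```bash
python3 - <<'E'
from h import *
a=np.load("w2.npy");c=cam("wrist",dict(position=a[:3],ee_rot=a[3:]))
f=lambda A:[(249.5+(u+.5)/4,-.5+(v+.5)/4) for u,v in A]
P=ray(c,f([(62,66),(105,70),(46,298),(87,308),(689,254),(157,2),(645,22),(163,100),(130,420),(643,100),(620,420)]),[.09]*4+[.075]*7)[:,:2]
k=P[:4].mean(0);q=P[4]-k
print("keeper",k,"hole",P[4],"dist",np.linalg.norm(q),"yaw",np.degrees(np.arctan2(*q[::-1])))
print("bar yaw",np.degrees(np.arctan2(*((P[0]+P[1]-P[2]-P[3])*[-1,1]))))
for i,j in((7,8),(9,10)):
    e=P[i]-P[j];print("wall yaw",np.degrees(np.arctan2(-e[0],e[1])))
print("top wall yaw",np.degrees(np.arctan2(*(P[6]-P[5])[::-1])),"corners",P[5:7], "rel. to hole (box frame)")
e=q/np.linalg.norm(q);n=np.array([-e[1],e[0]])
for p in P[5:]: print(((p-P[4])@e*1e3+97).round(1),((p-P[4])@n*1e3).round(1))
E
```

```text
keeper [0.44113426 0.21478739] hole [0.63262172 0.23303627] dist 0.19235506441956873 yaw 5.443885629388105
bar yaw 5.6268230289224
wall yaw 3.8455385748875277
wall yaw 5.326482013641882
top wall yaw 7.1954795773305085 corners [[0.45328531 0.28425843]
 [0.60683462 0.30364391]] rel. to hole (box frame)
-76.7 68.0
78.0 72.7
-72.5 36.9
-75.3 -65.3
79.1 47.9
78.9 -54.1
```

```bash
cat >> h.py <<'E'
BOX=np.array([.5361,.2239,0]);BYAW=5.4
def lidtcp(th,L=0,raise_=0,tz=.0146):
    """TCP pose for lid tilted th deg tab-down about rim, L slid back along the lid, raised"""
    Rl=R.from_euler("z",BYAW,degrees=True)*R.from_euler("y",-th,degrees=True)
    Rb=R.from_euler("z",BYAW,degrees=True)
    o=BOX+Rb.apply([-.078,0,.075+raise_])+Rl.apply([.078+L,0,tz])
    return o,Rl*R.from_matrix(np.array([[0,1,0],[1,0,0],[0,0,-1.]]))
E
python3 - <<'E'
from h import *
for a in [(20,.035,.07),(20,.035,.0035),(20,0,.0035),(10,0,.002),(0,0,0)]:
    p,r=lidtcp(*a);print(a,p.round(4));go(p,r)
E
python3 -m handwheel '[[[0,0,0],[0,-1,0],1],[[0,0,0],[0,-1,0],1],[[0,0,0],[0,-1,0.7],1],[[0,0,0],[-1,0,0],1],[[0,0,0],[-1,0,0],1],[[0,0,0],[-1,0,0],1],[[0,0,0],[-0.33,0,0],1],[[0,0,0],[0,0,0],1]]'
python3 - <<'E'
from h import *
for a in [(20,.035,.07),(20,.035,.0035),(20,0,.0035)]:
    p,r=lidtcp(*a);go(p,r)
E
```

```text
(20, 0.035, 0.07) [0.5592 0.2261 0.1974]
shift tool mm [168.7  62.6 159.9] turn(6deg) [-3.42 -3.08  0.18] shift after turn [213.8   9.6 110. ]
(20, 0.035, 0.0035) [0.5592 0.2261 0.1309]
shift tool mm [148.2  62.5 223.1] turn(6deg) [-3.42 -3.08  0.18] shift after turn [213.8 -13.2 172.5]
(20, 0, 0.0035) [0.5264 0.223  0.1189]
shift tool mm [146.9  29.8 235.3] turn(6deg) [-3.42 -3.08  0.18] shift after turn [213.8 -48.2 172.5]
(10, 0, 0.002) [0.5324 0.2235 0.1049]
shift tool mm [142.1  35.7 248.4] turn(6deg) [-1.76 -3.04  0.45] shift after turn [213.8 -14.  193.1]
(0, 0, 0) [0.5361 0.2239 0.0896]
shift tool mm [137.2  39.4 262.9] turn(6deg) [-0.11 -2.99  0.71] shift after turn [213.8  23.4 207.9]
clock: 8.12
position: [0.5313, 0.0096, 0.2975]
ee_rot: [0.115, 0.662, 0.73, 0.127]
contact_force: [-0.5, -0.1, -3.9]
width: 0.0122
gripper_force: 88.6
shift tool mm [212.7  12.1 110.7] turn(6deg) [-0.05 -0.01  0.02] shift after turn [212.9  11.  110.5]
shift tool mm [212.7 -10.3 173.3] turn(6deg) [-0.05 -0.01  0.02] shift after turn [212.9 -11.7 173. ]
shift tool mm [212.8 -45.3 173.5] turn(6deg) [-0.05 -0.01  0.02] shift after turn [212.9 -46.7 173. ]
```

```bash
python3 -m handwheel '[[[42.5,2.4,22],[0,0,0],1],[[42.5,2.4,22],[0,0,0],1],[[42.5,2.4,22],[0,0,0],1],[[42.5,2.4,22],[0,0,0],1],[[42.5,2.4,22],[0,0,0],1],[[0,0,0],[0,0,0],1],[[0,0,0],[0,0,0],1]]'
python3 - <<'E'
from h import *
im=vision.get_image("wrist");cv2.imwrite("pics/w3.png",im);im=vision.get_image("side");cv2.imwrite("pics/s3.png",cv2.resize(im[120:260,200:440],None,fx=3,fy=3,interpolation=cv2.INTER_CUBIC))
for a in [(20,.035,.0035),(20,0,.0035)]:
    p,r=lidtcp(*a);go(p,r)
E
```

```text
clock: 9.0
position: [0.5611, 0.2251, 0.1977]
ee_rot: [0.115, 0.662, 0.73, 0.127]
contact_force: [0.5, -0.8, -3.8]
width: 0.0128
gripper_force: 88.6
shift tool mm [  2.2 -24.9  62.9] turn(6deg) [-0.03 -0.    0.01] shift after turn [  2.2 -25.1  62.8]
shift tool mm [  2.3 -59.9  63. ] turn(6deg) [-0.03 -0.    0.01] shift after turn [  2.2 -60.1  62.8]
```

View pics/w3.png

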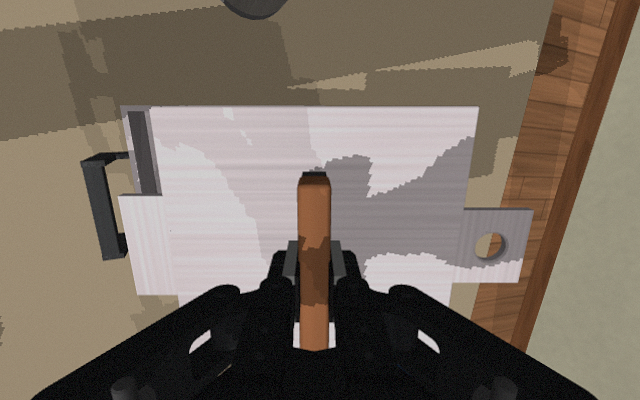

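The lid hasn't moved in the grip (hole at 490,247). The keeper bar is visible from about px (92,160) to (113,258), left of the tab.

```bash
python3 - <<'E'
from h import *
c=cam("wrist");Rb=R.from_euler("z",BYAW,degrees=True)
print(proj(c,[BOX+Rb.apply(v) for v in [(-.098,0,.09),(-.104,.037,.09),(-.092,.037,.09),(-.104,-.037,.09),(-.092,-.037,.09),(-.078,.073,.075),(-.074,.069,.075)]]).round(1))
E
python3 -m handwheel '[[[1,-8,21],[0,0,0],1],[[1,-8.5,21],[0,0,0],1],[[0,-8.5,21],[0,0,0],1],[[0,0,0],[0,0,0],1]]'
python3 - <<'E'
from h import *
im=cv2.imread("pics/w3.png")
im2=vision.get_image("wrist")
cv2.imwrite("pics/w4.png",np.hstack([cv2.resize(i[80:280,60:180],None,fx=3,fy=3,interpolation=cv2.INTER_CUBIC) for i in (im,im2)]))
p,r=lidtcp(20,0,.0035);go(p,r)
E
```

```text
[[ 98.6 212.3]
 [ 76.4 160.7]
 [ 97.7 159.7]
 [ 99.5 260.7]
 [118.3 258.1]
 [116.9 104.2]
 [124.5 110.1]]
clock: 9.6
position: [0.5574, 0.2247, 0.1288]
ee_rot: [0.115, 0.663, 0.729, 0.125]
contact_force: [-0.4, -0.1, -4.2]
width: 0.0124
gripper_force: 88.6
shift tool mm [  0.7 -34.4  -0.2] turn(6deg) [-0.04  0.    0.  ] shift after turn [  0.7 -34.4  -0.4]
```

View pics/w4.png

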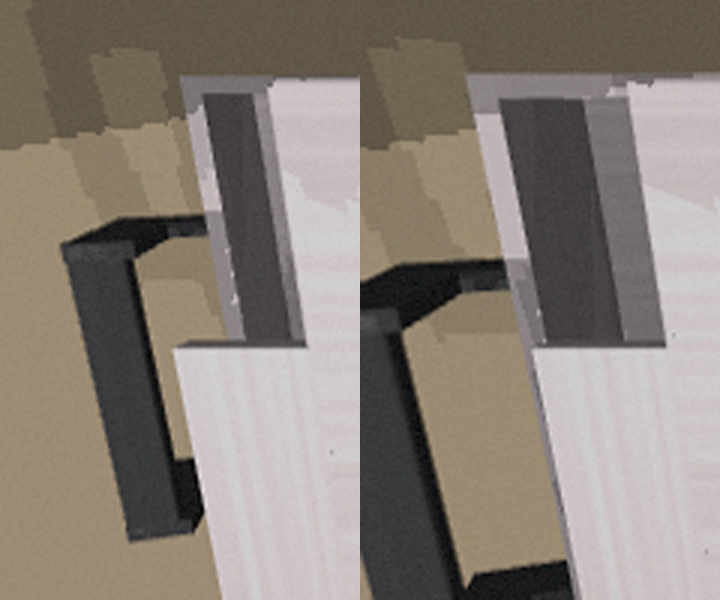

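The bar's corners are at px (81,162), (103,163), (103,260) and (124,257), about 2.5 mm farther +x than predicted. The tab is clear of the rim and lined up with the gap, so I'm sliding it in slightly short.

```bash
sed -i 's/BOX=np.array(\[.5361,.2239,0\])/BOX=np.array([.5373,.2240,0])/' h.py
python3 -m handwheel '[[[0,-9,0],[0,0,0],1],[[0,-9,0],[0,0,0],1],[[0.5,-9,0],[0,0,0],1],[[0,-6,0],[0,0,0],1],[[0,0,0],[0,0,0],1]]'
python3 - <<'E'
from h import *
im2=vision.get_image("wrist")
cv2.imwrite("pics/w5.png",cv2.resize(im2[60:300,20:340],None,fx=2.4,fy=2.4,interpolation=cv2.INTER_CUBIC))
for a in [(15,0,.003),(10,0,.002),(5,0,.001),(0,0,0)]:
    p,r=lidtcp(*a);go(p,r)
E
```

```text
clock: 10.28
position: [0.527, 0.2238, 0.1187]
ee_rot: [0.115, 0.662, 0.729, 0.127]
contact_force: [0.0, 0.5, -3.6]
width: 0.0128
gripper_force: 88.7
shift tool mm [-0.9  0.6  7.4] turn(6deg) [ 0.8  -0.    0.02] shift after turn [-0.9  1.2  7.3]
shift tool mm [-0.9  0.7 15.2] turn(6deg) [ 1.63 -0.    0.02] shift after turn [-0.9  3.3 14.9]
shift tool mm [-0.9  0.1 23.1] turn(6deg) [ 2.46 -0.    0.02] shift after turn [-0.9  6.  22.3]
shift tool mm [-0.9 -1.  30.9] turn(6deg) [ 3.3  -0.    0.02] shift after turn [-0.9  9.5 29.4]
```

View pics/w5.png

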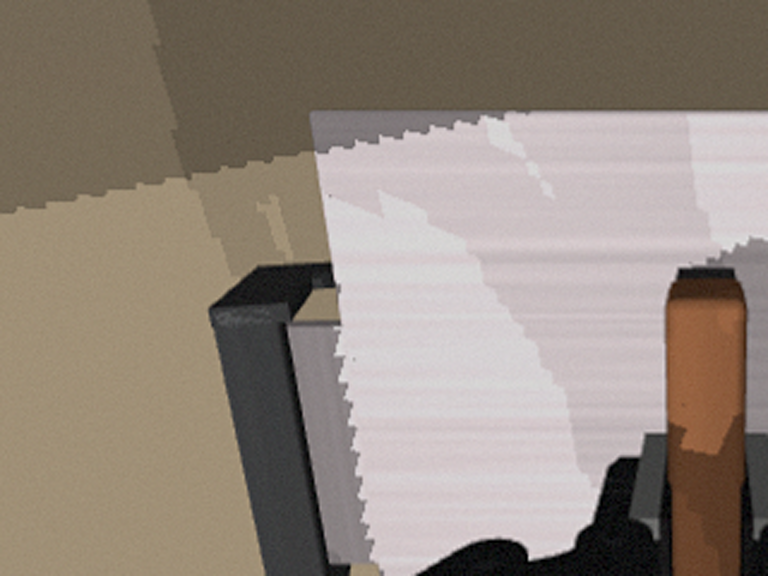

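The tab is under the bar with no contact force. Swinging down.

```bash
python3 -m handwheel '[[[0,0.3,3.7],[0.41,0,0],1],[[0,0.3,3.7],[0.41,0,0],1],[[-0.3,0.3,3.7],[0.41,0,0],1],[[0,0.3,3.7],[0.41,0,0],1],[[-0.3,0.3,3.7],[0.41,0,0],1],[[0,0.3,3.7],[0.41,0,0],1],[[0,0,0],[0,0,0],1]]'
python3 - <<'E'
from h import *
s=readout.get_state();print(s["contact_force"],s["moment"])
p,r=lidtcp(0,0,0);go(p,r)
E
```

```text
clock: 11.2
position: [0.5367, 0.2241, 0.0977]
ee_rot: [0.03, 0.672, 0.739, 0.033]
contact_force: [0.3, 0.1, -2.7]
width: 0.0125
gripper_force: 88.7
[ 0.28641361  0.09083458 -2.72535404] [0.01530238 0.11392184 0.00976189]
shift tool mm [-0.1 -0.1  8.2] turn(6deg) [ 0.85 -0.    0.01] shift after turn [-0.1  0.6  8.1]
```

```bash
python3 -m handwheel '[[[0,0.2,3],[0.41,0,0],1],[[0,0,3],[0.42,0,0],1],[[0,0,1.5],[0,0,0],1],[[0,0,0],[0,0,0],1]]'
python3 - <<'E'
from h import *
s=readout.get_state();print(s["contact_force"],s["moment"])
p,r=lidtcp(0,0,0);go(p,r)
im=vision.get_image("wrist");cv2.imwrite("pics/w6.png",im)
c=cam("wrist");Rb=R.from_euler("z",BYAW,degrees=True)
print(proj(c,[BOX+Rb.apply([.097,0,z]) for z in (.08,.075)]))
E
```

```text
clock: 11.7
position: [0.535, 0.2239, 0.0902]
ee_rot: [0.0, 0.672, 0.74, 0.0]
contact_force: [-0.6, 0.0, -3.2]
width: 0.0124
gripper_force: 88.7
[-0.58493323  0.02505698 -3.24947137] [ 0.00152261  0.00040398 -0.00314528]
shift tool mm [-0.1  2.3  0.6] turn(6deg) [0.01 0.   0.01] shift after turn [-0.1  2.3  0.6]
[[495.05856606 246.85151585]
 [489.97503132 242.95114607]]
```

View pics/w6.png

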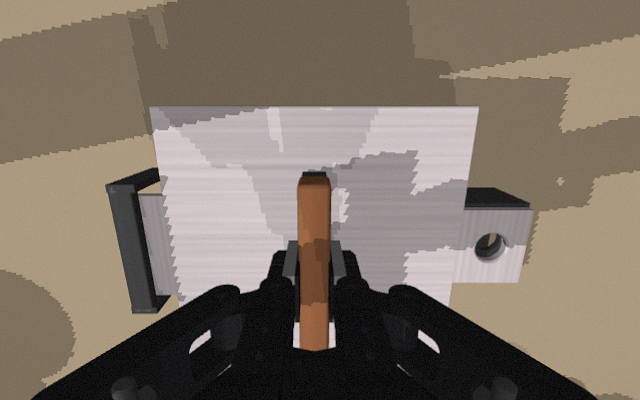

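The lid is down, with its tab under the bar. The tongue lies over the catch: tongue far corner at px (533,209), catch corner at (530,206), and the lid hole at (490,247) with the catch hole visible through it.

```bash
python3 - <<'E'
from h import *
c=cam("wrist");Rb=R.from_euler("z",BYAW,degrees=True)
P=ray(c,[(530,206),(533,209),(490,247),(109,187),(132,184)],[.075,.0805,.0805,.09,.09])
print((Rb.inv().apply(P-BOX)*1e3).round(1))
E
python3 -m handwheel '[[[0,1.2,1],[0,0,0],1],[[0,0.5,1],[0,0,0],1],[[0,0,1],[0,0,0],1],[[0,0,0],[0,0,0],1]]'
```

```text
[[ 1.150e+02  2.200e+01  7.500e+01]
 [ 1.127e+02  2.220e+01  8.050e+01]
 [ 9.390e+01  1.000e-01  8.050e+01]
 [-1.017e+02  3.640e+01  9.000e+01]
 [-9.040e+01  3.790e+01  9.000e+01]]
clock: 12.25
position: [0.5362, 0.2241, 0.0896]
ee_rot: [0.0, 0.672, 0.74, 0.0]
contact_force: [-6.0, -0.5, 10.9]
width: 0.0124
gripper_force: 90.7
```

```bash
python3 -m handwheel '[[[0,0,-0.5],[0,0,0],1],[[0,0,0],[0,0,0],-0.3],[[0,0,0],[0,0,0],-0.3],[[0,0,0],[0,0,0],-0.3],[[0,0,0],[0,0,0],-0.3],[[0,0,-15],[0,0,0],-0.3],[[0,0,-35],[0,0,0],-0.3],[[0,0,-40],[0,0,0],-0.3],[[0,0,-40],[0,0,0],-0.3],[[0,0,0],[0,0,0],-0.3],[[0,0,0],[0,0,0],-0.3]]'
cat > lidchk.py <<'E'
from h import *
import sys
s=readout.get_state();im=vision.get_image("wrist");cv2.imwrite(sys.argv[1],im);c=cam("wrist",s)
Rb=R.from_euler("z",BYAW,degrees=True)
u0=proj(c,[BOX+Rb.apply([.097,0,.08])])[0];print("pred hole px",u0)
hsv=cv2.cvtColor(im,cv2.COLOR_BGR2HSV);x,y=u0.round().astype(int);w=40
sub=hsv[y-w:y+w,x-w:x+w];m=((sub[...,1]<45)&(sub[...,2]>80)).astype(np.uint8)
cs,h=cv2.findContours(m,cv2.RETR_CCOMP,cv2.CHAIN_APPROX_NONE)
for k,hh in zip(cs,h[0]):
    if hh[3]>=0 and 40<cv2.contourArea(k):
        e=cv2.minEnclosingCircle(k);uv=np.array(e[0])+[x-w,y-w]
        print("hole contour",uv,e[1],(Rb.inv().apply(ray(c,[uv],.08)[0]-BOX)*1e3).round(1))
# plate outline
m=((hsv[...,1]<45)&(hsv[...,2]>80)).astype(np.uint8)
k=max(cv2.findContours(m,0,1)[0],key=cv2.contourArea);r=cv2.approxPolyDP(k,4,True)[:,0].astype(float)
print((Rb.inv().apply(ray(c,r,.08)-BOX)*1e3).round(0)[:,:2].tolist())
E
python3 lidchk.py pics/w7.png
```

```text
clock: 13.62
position: [0.5367, 0.224, 0.218]
ee_rot: [0.0, 0.673, 0.74, 0.0]
contact_force: [0.0, -0.7, -0.0]
width: 0.0556
gripper_force: 0.0
pred hole px [416.45016624 187.77720017]
hole contour [414.66666794 187.33333206] 9.067748069763184 [95.3  0.4 80. ]
[[-80.0, 74.0], [-80.0, 30.0], [-94.0, 27.0], [-93.0, -30.0], [-80.0, -33.0], [-81.0, -70.0], [-72.0, -59.0], [-58.0, -59.0], [-56.0, -75.0], [55.0, -75.0], [56.0, -59.0], [69.0, -59.0], [78.0, -70.0], [77.0, -23.0], [115.0, -21.0], [115.0, 21.0], [78.0, 23.0], [78.0, 74.0]]
```

The lid is shut: its outline matches the rim plane and the hole is within 2 mm of the catch. Now the pin.

```bash
python3 - <<'E'
from h import *
y=np.radians(BYAW);p=[.491,-.0145,.218];go(p,toolR([-np.sin(y),np.cos(y)]))
E
```

```text
shift tool mm [-233.   -67.8   -0.7] turn(6deg) [-0.01  0.    0.01] shift after turn [-233.   -67.5   -0.8]
```

```bash
python3 -m handwheel '[[[-46.5,-13.5,0],[0,0,0],-0.3],[[-46.5,-13.5,0],[0,0,0],-0.3],[[-46.5,-13.5,0],[0,0,0],-0.3],[[-46.5,-13.5,0],[0,0,0],-0.3],[[-46.5,-13.5,0],[0,0,0],-0.3],[[0,0,20],[0,0,0],-0.3],[[0,0,0],[0,0,0],-0.3]]'
python3 - <<'E'
from h import *
s=readout.get_state();im=vision.get_image("wrist");cv2.imwrite("pics/w8.png",im);c=cam("wrist",s)
u=proj(c,[[.491,-.0145,.106],[.491,-.0145,.062]]);print("pred",u)
hsv=cv2.cvtColor(im,cv2.COLOR_BGR2HSV);x,y=u[0].round().astype(int);w=60
sub=hsv[y-w:y+w,x-w:x+w]
print("HSV along col/row");print([tuple(int(a) for a in v) for v in hsv[y,x-48:x+49:4]]);print([tuple(int(a) for a in v) for v in hsv[y-48:y+49:4,x]])
E
```

```text
clock: 14.55
position: [0.49, -0.014, 0.1956]
ee_rot: [-0.002, 0.673, 0.74, -0.001]
contact_force: [-1.5, 0.5, -0.9]
width: 0.0551
gripper_force: 0.0
pred [[316.05152596 203.80441862]
 [315.98518524 189.63354264]]
HSV along col/row
[(19, 67, 168), (18, 63, 166), (20, 66, 167), (19, 63, 166), (18, 67, 168), (11, 148, 143), (11, 147, 147), (13, 143, 150), (11, 144, 150), (10, 135, 72), (9, 146, 70), (10, 174, 63), (10, 166, 63), (12, 161, 65), (12, 145, 141), (11, 147, 142), (12, 143, 139), (12, 153, 140), (12, 143, 139), (16, 77, 160), (19, 65, 164), (18, 69, 169), (17, 64, 164), (18, 68, 169), (18, 67, 168)]
[(12, 140, 69), (12, 147, 161), (12, 147, 137), (13, 144, 131), (10, 141, 125), (6, 55, 70), (150, 2, 104), (12, 124, 35), (18, 219, 28), (0, 194, 25), (12, 146, 70), (12, 137, 67), (10, 166, 63), (10, 161, 68), (13, 146, 136), (18, 69, 166), (17, 65, 168), (17, 65, 168), (18, 66, 169), (18, 67, 167), (18, 66, 167), (17, 66, 166), (18, 63, 169), (19, 64, 168), (20, 63, 167)]
```

```bash
python3 - <<'E'
from h import *
im=cv2.imread("pics/w8.png");hsv=cv2.cvtColor(im,cv2.COLOR_BGR2HSV);c=cam("wrist")
V=hsv[...,2];S=hsv[...,1]
m=((V>48)&(V<100)&(S>110)).astype(np.uint8);m[:,:285]=0;m[:,345:]=0;m[:170]=0;m[235:]=0
m=cv2.morphologyEx(m,cv2.MORPH_OPEN,np.ones((3,3),np.uint8))
for k in cv2.findContours(m,0,1)[0]:
    if cv2.contourArea(k)>60:
        b=cv2.boundingRect(k);e=cv2.minEnclosingCircle(k);print(cv2.contourArea(k),b,e);P=ray(c,[e[0]],.106)[0];print(P)
# all dark columns: grip side+top silhouettes
for r in range(172,222,3): print(r,''.join('#' if v<48 else ('o' if v<100 else '.') for v in V[r,280:350]))
E
```

```text
292.0 (302, 193, 21, 19) ((311.6234436035156, 201.7654266357422), 10.738838195800781)
[ 0.48843934 -0.01311398  0.106     ]
172 ......................................................................
175 ................................o..o..................................
178 .......................................oooo.....o.oooo................
181 .............................ooooooooooo...oo..o.....o.oooo...........
184 .........................oo#############o...oo....o...................
187 ........................o#################o...o.......................
190 .......................o##################o...........................
193 .......................o#o##oooooooo######o..o........................
196 ......................o#oooooooooooooooo##o..o........................
199 ......................ooooooooooooooooooooo...........................
202 ......................oooooooooooooooooooo#...........................
205 ......................ooooooooooooooooooooo...........................
208 ........................ooooooooooooooooo.............................
211 ............................ooooooooo.................................
214 ......................................................................
217 ......................................................................
220 ......................................................................
```

```bash
python3 -m handwheel '[[[1,-1.3,30],[0,0,0],-0.3],[[0,0,40],[0,0,0],-0.3],[[0,0,34],[0,0,0],-0.3],[[0,0,18],[0,0,0],-0.3],[[0,0,0],[0,0,0],-0.3],[[0,0,0],[0,0,0],1],[[0,0,0],[0,0,0],1],[[0,0,0],[0,0,0],1],[[0,0,0],[0,0,0],1],[[0,0,0],[0,0,0],1]]' 50
python3 -c "
from h import *
s=readout.get_state();print(s['position'],s['ee_rot'])"
```

```text
clock: 15.85
position: [0.49, -0.013, 0.0768]
ee_rot: [0.0, 0.672, 0.74, -0.0]
contact_force: [-3.2, -1.3, 5.2]
width: 0.0167
gripper_force: 48.4
[ 0.49004168 -0.01295364  0.07680316] [ 3.61034703e-05  6.72459642e-01  7.40133779e-01 -1.33520736e-04]
```

```bash
python3 -m handwheel '[[[0,0,-10],[0,0,0],1],[[0,0,-30],[0,0,0],1],[[0,0,-45],[0,0,0],1],[[0,0,-45],[0,0,0],1],[[0,0,0],[0,0,0],1],[[0,0,0],[0,0,0],1]]'
python3 - <<'E'
from h import *
s=readout.get_state();y=np.radians(BYAW);print(s["contact_force"],s["position"],s["width"])
go([.6335,.2332,s["position"][2]],toolR([-np.sin(y),np.cos(y)]))
E
```

```text
clock: 16.6
position: [0.4904, -0.0128, 0.2058]
ee_rot: [0.0, 0.673, 0.74, 0.0]
contact_force: [-0.0, -0.2, -0.9]
width: 0.0165
gripper_force: 48.6
[-0.03220757 -0.16775145 -0.87004772] [ 0.49037537 -0.01281952  0.20577457] 0.0164781903849372
shift tool mm [2.313e+02 1.659e+02 1.000e-01] turn(6deg) [0.01 0.   0.01] shift after turn [231.5 165.6   0. ]
```

```bash
python3 -m handwheel '[[[38.5,27.6,0],[0,0,0],1],[[38.5,27.6,0],[0,0,0],1],[[38.5,27.6,0],[0,0,0],1],[[38.5,27.6,0],[0,0,0],1],[[38.5,27.6,0],[0,0,0],1],[[38.8,27.7,0],[0,0,0],1],[[0,0,20],[0,0,0],1],[[0,0,15],[0,0,0],1],[[0,0,0],[0,0,0],1]]'
python3 - <<'E'
from h import *
s=readout.get_state();print(s["contact_force"],s["position"])
go([.6335,.2332,.157],Rq(s["ee_rot"]))
im=vision.get_image("wrist");cv2.imwrite("pics/w9.png",im);c=cam("wrist",s)
for z in (.08,.075): print(proj(c,[[.6335,.2332,z]]))
tip=s["position"]-[0,0,.0718];print("tip px",proj(c,[tip,tip+[0,0,.01],tip+[0,0,.04]]),tip)
x,y=proj(c,[[.6335,.2332,.08]])[0].round().astype(int)
h=cv2.cvtColor(im,cv2.COLOR_BGR2HSV)
for r in range(y-30,y+40,2): print(r,x-45,''.join('#' if v<50 else ('o' if v<100 else '.') for v in h[r,x-45:x+45,2]))
E
```

```text
clock: 17.73
position: [0.6317, 0.2323, 0.1679]
ee_rot: [-0.001, 0.673, 0.74, -0.002]
contact_force: [0.6, -0.1, 0.5]
width: 0.0166
gripper_force: 48.8
[ 0.60505612 -0.10580256  0.50757621] [0.63173684 0.23231391 0.16792658]
shift tool mm [ 0.7  1.9 10.9] turn(6deg) [0. 0. 0.] shift after turn [ 0.7  1.9 10.9]
[[317.21644846 202.64298913]]
[[317.1863716  200.78109935]]
tip px [[314.85162698 210.09222006]
 [314.81509058 214.65719818]
 [314.6830483  231.1572247 ]] [0.63173684 0.23231391 0.09612658]
173 272 .......................########ooooooooooo#############ooooooooooooooo....................
175 272 .......................ooooooooooooooooooooooooooooooooooooooooooooooo....................
177 272 ..........................................................................................
179 272 ..........................................................................................
181 272 ..........................................................................................
183 272 ..........................................................................................
185 
[... 2166 characters left out ...]
.......
229 272 .........................o..................ooooooooooooo.................................
231 272 ...........................................ooooooooooooooooo..............................
233 272 ...................................ooo########ooooooooooooooo.............................
235 272 ...............................oo##################ooooooooooo............................
237 272 .............................o######################oo.......o............................
239 272 ............................o#########################o.......o...........................
241 272 .............ooooooooo####oo###########################o..o###oooooooooo..................
```

The printout shows the lid hole centred at px (317.5,202.5) and the shank at col ~312, where I expected 314.8. The pin needs about 3 mm more along tool y.

```bash
python3 -m handwheel '[[[1,3,0],[0,0,0],1],[[0,0,8],[0,0,0],1],[[0,0,8],[0,0,0],1],[[0,0,6],[0,0,0],1],[[0,0,6],[0,0,0],1],[[0,0,0],[0,0,0],1]]'
python3 - <<'E'
from h import *
s=readout.get_state();print(s["contact_force"],s["position"],s["moment"])
im=vision.get_image("wrist");c=cam("wrist",s);x,y=proj(c,[[.6335,.2332,.08]])[0].round().astype(int);print(x,y)
h=cv2.cvtColor(im,cv2.COLOR_BGR2HSV)
for r in range(y-14,y+34,2): print(r,x-35,''.join('#' if v<50 else ('o' if v<100 else '.') for v in h[r,x-35:x+35,2]))
E
```

```text
clock: 18.52
position: [0.636, 0.2343, 0.1421]
ee_rot: [-0.0, 0.672, 0.74, -0.0]
contact_force: [0.1, -0.2, -1.1]
width: 0.0165
gripper_force: 48.8
[ 0.13063276 -0.15161806 -1.07346614] [0.63598812 0.23434771 0.14207849] [-0.00396279 -0.00425915  0.00019899]
311 216
202 276 ......................................................................
204 276 ......................................................................
206 276 .............................oo####o#o##o.............................
208 276 ...........................o######ooo######o..........................
210 276 .........................o####ooooooooooo####o........................
212 276 ........................o####ooooooooooooo####o.......................
214 276 ........................o###oo.ooooooooooo####o.......................
216 276 ........................oo##oooooooooooooo####o.......................
218 276 ........................oo##o.ooooooooooooooo#o.......................
220 276 .........................oo#oo.oooooooooooooo.........................
222 276 ...........................oo..oooo
[... 362 characters left out ...]
................................ooooooooo.ooooooooooo...............
234 276 .............................oo############ooooooooooooo..............
236 276 ..........................o#####################o.ooooooo.............
238 276 ........................oo#######################o.......o............
240 276 ................o.oooo.o###########################...ooooo...ooooo...
242 276 .........ooooooooo####o#############################..o###oooooooooo..
244 276 ........oooooooooo##################################o.o####oooooooooo.
246 276 ........oooooooooo###################################.o####oooooooooo.
248 276 ........ooooooooo####################################.o####oooooooooo.
```

Pin (cols 304–318) is centred in the lid hole (300–323), and the tip has entered the catch with no force. Pushing on.

```bash
python3 -m handwheel '[[[0,-0.7,5],[0,0,0],1],[[0,0,6],[0,0,0],1],[[0,0,6],[0,0,0],1],[[0,0,6],[0,0,0],1],[[0,0,6],[0,0,0],1],[[0,0,0],[0,0,0],1]]'
```

```text
clock: 19.32
position: [0.6353, 0.2343, 0.1131]
ee_rot: [-0.0, 0.672, 0.74, -0.001]
contact_force: [1.0, 0.4, -0.4]
width: 0.0167
gripper_force: 48.8
```

```bash
python3 -m handwheel '[[[0,0,5],[0,0,0],1],[[0,0,5],[0,0,0],1],[[0,0,4],[0,0,0],1],[[0,0,2],[0,0,0],1],[[0,0,1],[0,0,0],1],[[0,0,0],[0,0,0],1]]'
```

```text
clock: 20.08
position: [0.6358, 0.2344, 0.097]
ee_rot: [0.0, 0.673, 0.74, 0.0]
contact_force: [-0.4, 0.1, -0.7]
width: 0.0162
gripper_force: 48.8
```

```bash
python3 -m handwheel '[[[0,0,1.5],[0,0,0],1],[[0,0,1.5],[0,0,0],1],[[0,0,0],[0,0,0],1]]'
```

```text
clock: 20.45
position: [0.636, 0.2344, 0.0967]
ee_rot: [0.001, 0.672, 0.74, 0.001]
contact_force: [-3.2, -0.6, 10.6]
width: 0.0161
gripper_force: 50.1
```

Contact came at the expected height, so the collar is on the tongue. Releasing and retreating.

```bash
python3 -m handwheel '[[[0,0,-1],[0,0,0],1],[[0,0,0],[0,0,0],-0.3],[[0,0,0],[0,0,0],-0.3],[[0,0,0],[0,0,0],-0.3],[[0,0,0],[0,0,0],-0.3],[[0,0,-15],[0,0,0],-0.3],[[0,0,-35],[0,0,0],-0.3],[[0,0,-40],[0,0,0],-0.3],[[0,0,-40],[0,0,0],-0.3],[[0,0,0],[0,0,0],-0.3],[[0,0,0],[0,0,0],-0.3]]'
python3 - <<'E'
from h import *
s=readout.get_state();im=vision.get_image("wrist");cv2.imwrite("pics/w10.png",im);c=cam("wrist",s)
P=np.array([.6352,.2342])
for z in(.126,.084): print(z,proj(c,[[*P,z]]))
h=cv2.cvtColor(im,cv2.COLOR_BGR2HSV);x,y=proj(c,[[*P,.126]])[0].round().astype(int)
for r in range(y-44,y+24,3): print(r,x-45,''.join('#' if v<50 else ('o' if v<100 else '.') for v in h[r,x-45:x+45,2]))
for n,P in(("mug",(.7419,-.0067,.08)),("tin",(.544,.4014,.11)),("jar",(.4704,-.4476,.1))):
    a=cv2.imread("pics/top0.png");b=vision.get_image("top") if n=="mug" else b
    u,v=proj(cam("top"),[P])[0].astype(int);print(n,cv2.absdiff(a[v-12:v+13,u-12:u+13],b[v-12:v+13,u-12:u+13]).mean())
E
```

```text
clock: 21.82
position: [0.6354, 0.2343, 0.2251]
ee_rot: [0.0, 0.673, 0.74, 0.0]
contact_force: [-1.1, 0.5, 0.1]
width: 0.0553
gripper_force: 0.0
0.126 [[314.02343283 199.62239852]]
0.084 [[313.99488368 186.92700117]]
156 269 .........................oooo............oo..oooo.o..o..oooo..............................
159 269 .........................o####################################............................
162 269 .........................o########################oo#ooo##oo#oo...........................
165 269 ..........................................................................................
168 269 ..........................................................................................
171 269 ..........................................................................................
174 269 ..........................................................................................
177 269 .....................................................o....................................
180 269 .........................................oo######oo................................
[... 762 characters left out ...]
o....................................
207 269 ........................................oooooooooo........................................
210 269 ..........................oooo............................................................
213 269 ..........................ooo.............................................................
216 269 ..........................ooo.............................................................
219 269 ..........................ooo.............................................................
222 269 ..........................oooo............................................................
mug 1.8570666666666666
tin 19.473066666666668
jar 2.4842666666666666
```

```bash
python3 -m handwheel '[[[-40,-30,-20],[0,0,0],-0.3],[[-50,-30,0],[0,0,0],-0.3],[[-50,-30,0],[0,0,0],-0.3],[[-50,-30,0],[0,0,0],-0.3],[[0,0,0],[0,0,0],-0.3]]'
python3 - <<'E'
from h import *
T=vision.get_image("top");S=vision.get_image("side");t0=cv2.imread("pics/top0.png");s0=cv2.imread("pics/side0.png")
g=lambda a:cv2.Canny(cv2.cvtColor(a,cv2.COLOR_BGR2GRAY),60,150).astype(np.float32)
for nm,a,b,(x,y,w,h) in [("tin top",t0,T,(170,178,32,32)),("tin side",s0,S,(272,134,26,26)),("mug top",t0,T,(306,115,38,32)),("jar top",t0,T,(458,204,34,32))]:
    for f in (g,lambda q:q):
        r=cv2.matchTemplate(f(b)[y-10:y+h+10,x-10:x+w+10],f(a)[y:y+h,x:x+w],cv2.TM_CCOEFF_NORMED);_,m,_,l=cv2.minMaxLoc(r)
        print(nm,round(m,3),"shift",l[0]-10,l[1]-10)
c=cam("top");Rb=R.from_euler("z",BYAW,degrees=True)
hsv=cv2.cvtColor(T,cv2.COLOR_BGR2HSV);m=((hsv[...,1]<60)&(hsv[...,2]>100)).astype(np.uint8);m2=np.zeros_like(m);m2[150:245,215:290]=m[150:245,215:290]
k=max(cv2.findContours(m2,0,1)[0],key=cv2.contourArea);r=cv2.approxPolyDP(k,2.5,True)[:,0].astype(float)
print((Rb.inv().apply(ray(c,r,.08)-BOX)*1e3).round(0)[:,:2].tolist())
E
```

```text
clock: 22.55
position: [0.5319, 0.0308, 0.2439]
ee_rot: [-0.001, 0.674, 0.739, -0.001]
contact_force: [-0.6, 1.0, 0.7]
width: 0.0555
gripper_force: 0.0
tin top 0.54 shift 0 0
tin top 0.792 shift 1 0
tin side 0.286 shift 0 3
tin side 0.429 shift 0 0
mug top 0.131 shift -2 -1
mug top 0.339 shift -9 -10
jar top 0.956 shift 0 0
jar top 0.999 shift 0 0
[[118.0, -21.0], [117.0, -3.0], [103.0, -11.0], [89.0, -1.0], [119.0, 21.0], [79.0, 26.0], [77.0, 75.0], [-80.0, 69.0], [-90.0, -5.0], [-80.0, -26.0], [-7.0, -40.0], [-1.0, 55.0], [16.0, 42.0], [11.0, -44.0], [71.0, -58.0], [84.0, -22.0]]
```

```bash
python3 -c "
from rig import manip
print(manip.sign_off())"
```

```text
the job is handed in; nothing more can be done
None
```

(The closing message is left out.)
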